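Clean out the track of the serving hatch

ROBOT

A 6-joint arm with a two-finger parallel gripper is mounted at the origin on the work surface. World frame = base frame: x ahead of the robot, y to its left, z up, the work surface at z = 0. Lengths are in m, angles in degrees, forces in N, time in s.
With the tool pointing down it reaches from about 0.4 to 0.825 m from the base axis. Payload 7 kg.
Tool frame: the origin (TCP) lies on the centre line of the jaws, within the pads' length; the fingertips stand 11 mm ahead of it and the grasp point (between the pads) lies 8 mm behind it; z points along the fingers, y is the line along which they close (so a half turn about z gives the same grasp; the last joint's range is limited). The gripper opens to 88 mm and grips with 3 to 60 N. Pads are 19 mm wide; open, the fingers measure 130 mm over their backs; the gripper's body (78 mm by 193 mm) begins 47 mm behind the grasp point.
Start: joints at [-56.946, 20.546, 0.682, 0, -70.136, -16.507], TCP at [0.192, -0.647, 0.238] pointing down, gripper open.
Joint ranges: [-176.03, 176.03], [-82.01, 121.73], [-58.28, 71.71], [-173.87, 95.51], [-174.79, -0.11], [-173.66, 173.66]. Speed limits (degrees/s): [136.94, 136.94, 172.46, 180, 180, 180].

INTERFACE

Orientations are given as [roll, pitch, yaw] about the fixed x, y, z axes, in that order (R = Rz(yaw) Ry(pitch) Rx(roll)).
In Python, from plant import r, capture, camera_model, job gives the robot as it stands.
- The arm moves only by the tool drive_tool, never from a script. Its argument "increments" is a list that holds one entry, the list of rows, each a list of 5 numbers: the gripper's target within -1 to 1 (fully open at 1, half-way at 0, shut at -1), then the shift along the tool's x, y, z scaled (see below), then the turn about the tool's z scaled (see below). In form: [[[gripper, tx, ty, tz, roll], ...]]. A call has 1 to 5 rows; each row is the pose to reach, as a shift and turn from the pose commanded when the call began, along the tool's axes at that moment, turning the shorter way round; what a row does not reach only later rows make up. The controller multiplies each number of a shift by 120 mm and each number of a turn by 360 degrees. A row lasts 1/8 s, in which the tool goes at most 62.5 mm and 10.7 degrees, less where a joint would pass 70% of its speed; a pose out of reach is approached as far as the arm can. A call with a number of a shift or a turn outside -1 to 1 is refused whole. A call with a gripper value outside its range is refused whole. The fingers move at their own pace and stop on an object; "squeeze" is the grip in N (left out, the last holds). Time passes only in rows, so rows that repeat a pose let the fingers close. It gives the time, the measured TCP pose, the force, the opening and the grip force at its end, in the units of the state.
- r.get_state(): the state, without advancing time (a new reading comes with each control period).
- capture(name): name is "side" or "top"; returns the picture (384x512x3 uint8, red, green, blue); there is no depth.
- camera_model(name): a dict with "camera_matrix" (3x3 intrinsics, pixels), "k1" (the pictures are not rectified: a ray, as slopes to the right and down, at radius r is drawn at 1 + k1 r^2 times it, then the intrinsics apply), "rvec" (rotation vector, rad) and "tvec" (3), from world to camera coordinates, as OpenCV has them. Camera axes: x right, y down, z forward; pixel columns grow to the right and rows downward; lengths in m; the calibration is good to about 2 mm. A picture is of the moment at which its call begins. camera_model takes no time and is no camera call.
- job.close_job(): hands the job in; it is judged then, once.
The state is a dict: "time_s": time; "joints": joint angles; "qd": joint speeds; "joint_torque": joint torques, N m; "tcp_pos": TCP position; "eef_rot": TCP orientation; "contact_force": force on the tool from outside, world axes, zero at the start; "moment": the same for the moment, N m; "gripper_width": finger opening in m; "gripper_force": force on a finger pad.
Only numpy, scipy, OpenCV 4.12 (cv2) and the standard library are available. Lean on these libraries where they do the work, as an engineer would, in place of code of your own. Each camera call takes 0.05 s, during which the arm holds its last target. There are 200 camera calls.

TASK

Push the serving hatch's sash fully up, take the track scraper and draw its blade slowly (about 10 cm a second at most) along the sill track from the left end to the right end as the robot sees it, keeping the blade down in the track all the way. Then lay the scraper in the shallow steel pan and lower the sash gently until it is fully shut, without shifting the other things on the counter.

Things in the scene. Friction and masses are not known exactly. Their poses are not given: they have to be found in the camera images.
- hatch: Aluminium and glass serving hatch bolted to the counter across the robot's view. Origin on the counter under the middle of the track; +y along the track to the robot's left, +x to the far side. Steel sill 90 mm deep (x -45 to 45), 50 mm high. Jambs at y = +-204 mm, 44 mm wide, 560 high, front faces at x -21; side screens 400 mm high reach y = +-404. A ledge 46 mm high lies beyond, to x 175.
- sash (a joint): Height in m of the sliding glass sash (20 mm thick, front face at the hatch's x -12 mm): 0 fully shut, 0.220 fully up at its stop; it starts shut or a little ajar. Counterbalanced: it stays where it is left, and takes about 4 N to move either way. Fully up, its lower edge is 264 mm above the counter.
- sash_handle (a point): Middle of the sash's handle, which rises with it: a steel bar 18 mm thick, 208 mm long along the hatch's y, on two 13 mm studs 75 mm either side of this point. Its axis stands 56 mm in front (-x) of the sash's face, 68 mm in front of the track's centre line, and is 85 mm above the counter when shut. Free above, below and in front; the sash's face goes on 190 mm above it. Axes as the hatch's.
- track_left (a point): Point on the track's centre line, level with the sill's top, 20 mm from its left (+y) end. The track is an open groove along the middle of the sill, straight under the sash: 18 mm wide, 16 mm deep, 350 mm long, closed at both ends. Axes as the hatch's.
- track_q1 (a point): The same, a quarter of the way (77.5 mm to the right of track_left).
- track_mid (a point): The same, at the middle of the track (155 mm to the right of track_left).
- track_q3 (a point): The same, three quarters of the way.
- track_right (a point): The same, 20 mm from the track's right end (310 mm to the right of track_left).
- scraper: Track scraper, 215 mm long, 80 to 170 g, lying with its blade down. Origin on the underside at the handle's middle; x towards the blade. Black flat-sided handle x -60 to 60 mm, 20 wide, 26 high; then an 8 mm steel shank, axis 21.5 mm above the underside, to x 150, where a blade 10 mm (x) by 6 mm (y) turns down to the underside's level. Held level, blade in the track, the handle clears the sill.
- blade_tip (a point): Middle of the lower end of the scraper's blade, 150 mm ahead of the scraper's origin at the level of its underside; axes as the scraper's.
- pan: Shallow steel pan fixed on the counter, 265 mm (its x) by 162 mm (its y), 22 mm high, walls and floor 3 mm. Origin under its middle. The scraper fits inside it lengthwise.
- spoon: Wooden spoon, 200 mm long, lying flat beside the scraper; bystander, leave alone.
- spice_jar: Glass jar, 48 mm in diameter, 95 mm high, standing beside the rear end of the scraper's handle; bystander. Origin under its middle.
- oil_bottle: Green glass bottle, 64 mm in diameter, 200 mm high; bystander. Origin under its middle.
- pepper_mill: Wooden pepper mill, 52 mm in diameter, 128 mm high; bystander. Origin under its middle.
- knife: Kitchen knife, about 200 mm long, lying on a grey cutting board (12 mm thick) in front of the hatch, its top 30 mm above the counter; bystander.
- mug: White mug, 80 mm in diameter, 95 mm high, at the left; bystander.
- bowl: White bowl, 130 mm in diameter, 60 mm high, at the right; bystander.
- onion: Onion, 74 mm in diameter, 73 mm high, at the right; bystander.

How it is judged:
By the outcome, as a careful person would: the job done as asked, in the order asked, and still so for the second after the job is handed in, with the robot touching nothing.
It also fails if it takes over 72 s, if anything falls off the work surface, if the arm or the gripper's body presses on something with over 40 N, if the wrist force passes 120 N, or if a joint passes its speed limit or range.

## Working session

There is one attempt and no reset: what is moved stays moved. The work goes in short steps, Python scripts to look and compute and a tool call to move; the robot and the scene stay as the last step left them, time stands still between calls to the robot, and variables do not carry over. Pictures are saved under pics/ and viewed, at most 10 in all, crops included, and the job is handed in when it is done.

Besides the shell and the picture viewer there is one more tool, called after "Call:" as name(argument=value, ...) on one line, values as JSON. drive_tool: Moves the arm, as the interface text tells. Its arguments: {"type":"object","properties":{"increments":{"type":"array"},"squeeze":{"type":"number"}},"required":["increments"]}

```bash
mkdir -p pics; ls; python3 - <<'E'
from plant import r,capture,camera_model,job
import cv2
s=r.get_state();print(s)
for n in("side","top"):
    im=capture(n);cv2.imwrite(f"pics/{n}0.png",cv2.resize(im[:,:,::-1],(800,600),interpolation=cv2.INTER_CUBIC))
    print(camera_model(n))
E
```

```text
pics
{'time_s': 0.0, 'joints': array([-5.69475143e+01,  2.05917444e+01,  6.35133165e-01, -1.76115264e-02,
       -7.01352251e+01, -1.65074308e+01]), 'qd': array([-0.01799884,  0.03702551, -0.08387515, -0.03300786, -0.04684476,
        0.02580123]), 'joint_torque': array([-4.83529238e-04, -5.82722819e+01,  2.93050146e+01,  6.99730173e+00,
        7.02512145e-03, -1.83269685e-04]), 'tcp_pos': array([ 0.19206416, -0.64662995,  0.23663739]), 'eef_rot': array([ 1.79907244e+02, -1.02228968e-02, -1.63460935e+02]), 'contact_force': array([-0.09008919, -0.3822641 ,  0.29695955]), 'moment': array([-0.0290622 ,  0.00066537,  0.00153563]), 'gripper_force': 0.0, 'gripper_width': 0.08776451122257747}
{'camera_matrix': array([[377.42773224,   0.        , 260.5997403 ],
       [  0.        , 377.42773224, 193.61684501],
       [  0.        ,   0.        ,   1.        ]]), 'k1': -0.09719924066134826, 'rvec': array([ 2.02868257, -0.54173506,  0.29418607]), 'tvec': array([-0.42656023,  0.18074345,  1.39060855])}
{'camera_matrix': array([[423.94044116,   0.        , 255.45131656],
       [  0.        , 423.94044116, 187.82033859],
       [  0.        ,   0.        ,   1.        ]]), 'k1': 0.041892004794273865, 'rvec': array([ 2.1720624 , -2.16473774,  0.09834709]), 'tvec': array([0.00361606, 0.47937338, 1.55957577])}
```

View pics/top0.png

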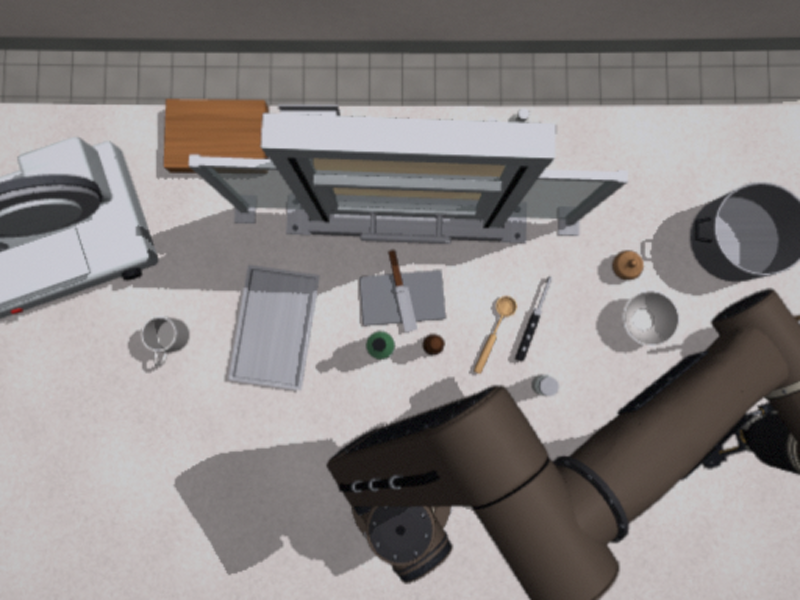

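View pics/side0.png

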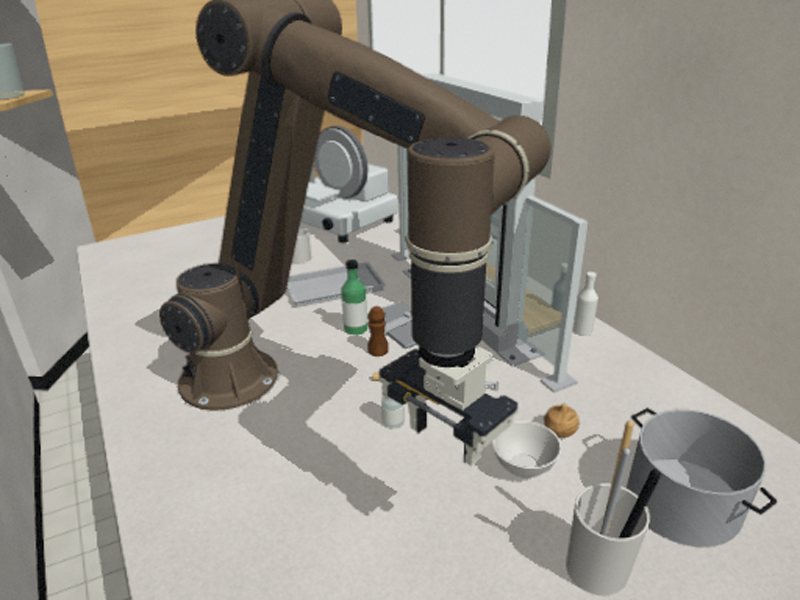

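The top view shows the hatch across the top with its sill at (290-525, 225), the handle bar at (362-449, 239), the pan at (273, 328) and the scraper from (521, 358) to (548, 280). The side view shows the jar, bottle and mill, but the arm hides the handle. I'll crop in closer for accuracy.

```bash
cat > h.py <<'E'
import numpy as np,cv2
from plant import r,capture,camera_model,job
def ray(n,u,v):
    c=camera_model(n);K=c["camera_matrix"];R,_=cv2.Rodrigues(c["rvec"]);t=c["tvec"]
    d=np.array([c["k1"],0,0,0,0.])
    p=cv2.undistortPoints(np.array([[[u,v]]],float),K,d,None,None).ravel() 
    return -R.T@t, R.T@np.array([p[0],p[1],1.])
def at(n,u,v,z):
    o,d=ray(n,u,v);return o+d*(z-o[2])/d[2]
def pix(n,X):
    c=camera_model(n);return cv2.projectPoints(np.array(X,float).reshape(-1,1,3),c["rvec"],c["tvec"],c["camera_matrix"],np.array([c["k1"],0,0,0,0.]))[0].reshape(-1,2)
def crop(n,x0,y0,w,h,k,f,im=None):
    im=capture(n) if im is None else im
    cv2.imwrite(f,cv2.resize(im[y0:y0+h,x0:x0+w,::-1],None,fx=k,fy=k,interpolation=cv2.INTER_CUBIC))
def c2p(U,V,x0,y0,k): return (U+.5)/k-.5+x0,(V+.5)/k-.5+y0
E
python3 - <<'E'
from h import *
im=capture("top")
crop("top",180,120,200,150,4,"pics/t1.png",im)
f=lambda U,V,z:print(U,V,z,at("top",*c2p(U,V,0,0,1.5625),z).round(4))
for a in [(361,238,.085),(450,240,.085),(548,280,.02),(520,358,.026),(538,313,.026),(273,328,.01),(249,266,.022),(318,274,.022),(229,381,.022),(299,389,.022),(545,384,.095),(380,345,.2),(432,344,.128),(289,232,.05),(525,241,.05)]:f(*a)
E
```

```text
361 238 0.085 [0.6027 0.0942 0.085 ]
450 240 0.085 [ 0.5986 -0.1117  0.085 ]
548 280 0.02 [ 0.5138 -0.3499  0.02  ]
520 358 0.026 [ 0.3279 -0.2795  0.026 ]
538 313 0.026 [ 0.4342 -0.3236  0.026 ]
273 328 0.01 [0.3973 0.308  0.01  ]
249 266 0.022 [0.5453 0.3665 0.022 ]
318 274 0.022 [0.5265 0.2008 0.022 ]
229 381 0.022 [0.2716 0.4062 0.022 ]
299 389 0.022 [0.2532 0.2411 0.022 ]
545 384 0.095 [ 0.2701 -0.3223  0.095 ]
380 345 0.2 [0.3536 0.0445 0.2   ]
432 344 0.128 [ 0.3576 -0.068   0.128 ]
289 232 0.05 [0.623  0.2673 0.05  ]
525 241 0.05 [ 0.6028 -0.2909  0.05  ]
```

View pics/t1.png

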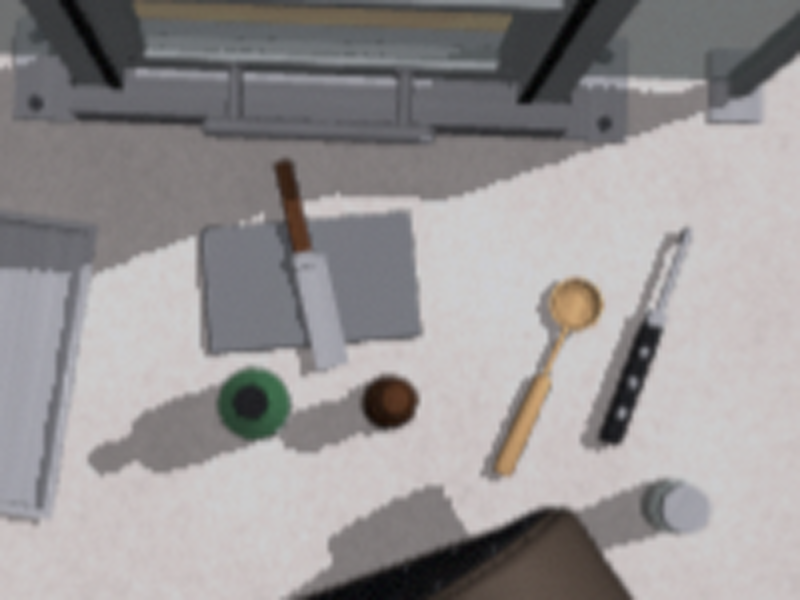

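The crop shows the handle bar ends at (204,129) and (433,134), and its studs at x = 236 and 405. The scraper blade is at (685,236), its handle ends at (653,318) and (612,440), and the jar is at (685,507). Since I can only yaw, I need to see how the gripper body is shaped before choosing how to lift the sash.

```bash
python3 - <<'E'
from h import *
from scipy.spatial.transform import Rotation as Ro
from scipy.optimize import least_squares
s=r.get_state();R=Ro.from_euler('xyz',s["eef_rot"],degrees=True).as_matrix();p=s["tcp_pos"]
im=capture("side").copy()
x0,y0,k=210,200,5
big=cv2.resize(im[y0:y0+120,x0:x0+160,::-1],None,fx=k,fy=k,interpolation=cv2.INTER_CUBIC)
def L(a,b,col):
    q=[tuple(int(v) for v in ((pix("side",p+R@np.array(c))[0]-[x0,y0]+.5)*k-.5)) for c in(a,b)]
    cv2.line(big,q[0],q[1],col,1)
for z,c in((-.055,(0,0,255)),(.011,(0,255,0))):
    L((0,-.0965,z),(0,.0965,z),c);L((-.039,0,z),(.039,0,z),(255,0,0))
cv2.imwrite("pics/s1.png",big)
c=lambda U,V:np.array(c2p(U,V,180,120,4))
# hatch fit: x,y,yaw,h from handle ends, studs
obs=[(c(204,129),(-.068,.104)),(c(433,134),(-.068,-.104))]
for h in(0,.02,.04):
    a=at("top",*obs[0][0],.085+h);b=at("top",*obs[1][0],.085+h);d=a-b
    yaw=np.degrees(np.arctan2(-d[0],d[1]));m=(a+b)/2;print(h,np.linalg.norm(d),yaw,m)
for q in [(75,115),(565,135),(36,102),(604,124)]:
    print(q,at("top",*c(*q),.05),at("top",*c(*q),.005))
for q,z in [((685,234),.022),((653,318),.026),((612,440),.026),((685,507),.095)]: print(q,at("top",*c(*q),z))
E
```

```text
0 0.20700892235536564 -1.1257304035281976 [ 0.60167974 -0.0083785   0.085     ]
0.02 0.2042738689002041 -1.125730403528192 [ 0.59803316 -0.00834016  0.105     ]
0.04 0.20153881544504257 -1.125730403528155 [ 0.59438657 -0.00830182  0.125     ]
(75, 115) [0.6228829  0.21697246 0.05      ] [0.63151837 0.22343588 0.005     ]
(565, 135) [ 0.60525677 -0.23599176  0.05      ] [ 0.6133801  -0.24268955  0.005     ]
(36, 102) [0.63495378 0.2532642  0.05      ] [0.64393997 0.26078211 0.005     ]
(604, 124) [ 0.61558373 -0.27198076  0.05      ] [ 0.62400712 -0.27972424  0.005     ]
(685, 234) [ 0.51693409 -0.35074153  0.022     ]
(653, 318) [ 0.43799513 -0.31895722  0.026     ]
(612, 440) [ 0.325349   -0.27944864  0.026     ]
(685, 507) [ 0.26738861 -0.3301467   0.095     ]
```

View pics/s1.png

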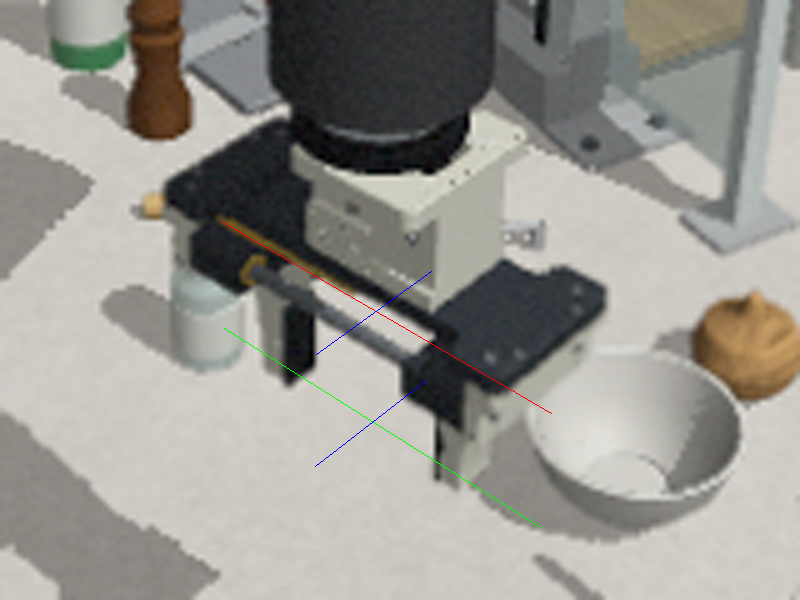

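The overlay shows the body's long side lying along the closing line, so clamping the bar would put the body into the sash. Instead I'll press the closed finger flanks against the bar's front and drag it up by friction. First I need the wrist radius and the header clearance.

```bash
python3 - <<'E'
from h import *
from scipy.spatial.transform import Rotation as Ro
s=r.get_state();p=s["tcp_pos"]
# wrist cylinder edges at crop rows; depth along tool axis
cm=camera_model("side");Rc,_=cv2.Rodrigues(cm["rvec"])
for zz in(.1,.15,.2,.25):
    X=p+[0,0,zz];d=(Rc@X+cm["tvec"])[2];q=pix("side",X)[0];print(zz,"crop",(q-[210,200])*5,"px/m*5",377*5/d)
for z in(.5,.56):
    for q in[(265,153),(552,160),(264,116),(555,124)]:
        print(z,q,at("top",*c2p(*q,0,0,1.5625),z))
# predicted hatch features, yaw from handle/sill
yaw=np.radians(-1.9);m=np.array([.6017,-.0084])
Rz=np.array([[np.cos(yaw),-np.sin(yaw)],[np.sin(yaw),np.cos(yaw)]])
o=m-Rz@[-.068,0];print("hatch o",o)
for a in[(-.045,.226,.05),(-.045,-.226,.05),(-.021,.226,.56),(-.021,-.226,.56),(-.068,.104,.085),(-.068,-.104,.085)]:
    w=np.r_[o+Rz@a[:2],a[2]];q=pix("top",w)[0];print(a,"crop",(q-[180,120])*4,"full",q*1.5625)
E
```

```text
0.1 crop [375.23402482 228.51608478] px/m*5 2320.4269065519675
0.15 crop [377.30707552 132.87801979] px/m*5 2393.0322653661415
0.2 crop [379.44872046  30.79399025] px/m*5 2470.3279770544923
0.25 crop [381.65516141 -78.21576269] px/m*5 2552.7837118343473
0.5 (265, 153) [0.67228468 0.23113156 0.5       ]
0.5 (552, 160) [ 0.6608727  -0.25515096  0.5       ]
0.5 (264, 116) [0.73674197 0.23408589 0.5       ]
0.5 (555, 124) [ 0.72327289 -0.26110867  0.5       ]
0.56 (265, 153) [0.65335738 0.21821094 0.56      ]
0.56 (552, 160) [ 0.64256858 -0.24151682  0.56      ]
0.56 (264, 116) [0.71429481 0.22100394 0.56      ]
0.56 (555, 124) [ 0.70156124 -0.2471492   0.56      ]
hatch o [ 0.66966261 -0.01065455]
(-0.045, 0.226, 0.05) crop [ 73.93773086 103.59481936] full [310.13192612 227.96672631]
(-0.045, -0.226, 0.05) crop [562.33249814 120.7282851 ] full [500.91113209 234.65948637]
(-0.021, 0.226, 0.56) crop [-38.56680783 -93.40391291] full [266.18484069 151.01409652]
(-0.021, -0.226, 0.56) crop [683.27902376 -68.92545937] full [548.15586866 160.57599243]
(-0.068, 0.104, 0.085) crop [202.03128681 125.93167755] full [360.16847141 236.69206154]
(-0.068, -0.104, 0.085) crop [432.03679371 134.02626569] full [450.01437254 239.85401004]
```

Call:
drive_tool(increments=[[[1,-0.845,0.84,0,0],[1,-0.845,0.84,0,0],[1,-0.845,0.84,0,0]]], squeeze=30)

```text
time_s: 0.57
tcp_pos: [0.2618, -0.5191, 0.2379]
eef_rot: [-180.0, 0.0, -163.3]
contact_force: [0.8, -1.0, 1.3]
gripper_width: 0.0873
gripper_force: 0.0
```

Call:
drive_tool(increments=[[[1,-0.845,0.84,0,0],[1,-0.845,0.84,0,0],[1,-0.845,0.84,0,0]]])

```text
time_s: 0.95
tcp_pos: [0.3303, -0.394, 0.2379]
eef_rot: [-180.0, 0.0, -163.3]
contact_force: [0.5, 0.5, 0.3]
gripper_width: 0.0875
gripper_force: 0.0
```

Call:
drive_tool(increments=[[[1,-0.845,0.84,0,0],[1,-0.845,0.84,0,0],[1,-0.845,0.84,0,0]]])

```text
time_s: 1.32
tcp_pos: [0.399, -0.2687, 0.2378]
eef_rot: [-180.0, 0.0, -163.3]
contact_force: [-0.9, -0.5, -0.3]
gripper_width: 0.0875
gripper_force: 0.0
```

Call:
drive_tool(increments=[[[1,-0.845,0.84,0,0],[1,-0.845,0.84,0,0],[1,-0.845,0.84,0,0]]])

```text
time_s: 1.7
tcp_pos: [0.4678, -0.143, 0.2376]
eef_rot: [-180.0, 0.0, -163.3]
contact_force: [-0.2, -0.7, 0.2]
gripper_width: 0.0876
gripper_force: 0.0
```

Call:
drive_tool(increments=[[[1,-0.845,0.84,0,0.05],[1,-0.845,0.84,0,0.05],[1,-0.845,0.84,0,0.05]]])

```text
time_s: 2.08
tcp_pos: [0.5361, -0.0178, 0.2372]
eef_rot: [-180.0, -0.0, 178.5]
contact_force: [0.3, -0.7, 0.0]
gripper_width: 0.0877
gripper_force: 0.0
```

Call:
drive_tool(increments=[[[1,0,0,0.7,0],[1,0,0,0.7,0],[1,0,0,0.7,0]]])

```text
time_s: 2.45
tcp_pos: [0.5335, -0.0207, 0.1519]
eef_rot: [-179.9, -0.2, 178.5]
contact_force: [0.3, 0.6, 0.2]
gripper_width: 0.0877
gripper_force: 0.0
```

Call:
drive_tool(increments=[[[1,0,0,0.61,0],[1,0,0,0.61,0],[1,-0.3,0,0.61,0],[1,-0.3,0,0.61,0]]])

```text
time_s: 2.95
tcp_pos: [0.5741, -0.0206, 0.0825]
eef_rot: [-180.0, 0.2, 178.6]
contact_force: [0.0, 0.6, -0.0]
gripper_width: 0.0876
gripper_force: 0.0
```

```bash
python3 - <<'E'
from h import *
im=capture("top");a=im[100:200,200:330];b=capture("side")[120:320,230:400]
cv2.imwrite("pics/c1.png",np.vstack([cv2.resize(a[:,:,::-1],(390,300),interpolation=2)]))
k=cv2.resize(b[:,:,::-1],(400,300*400//353),interpolation=2)
A=cv2.resize(a[:,:,::-1],(int(130*k.shape[0]/100),k.shape[0]),interpolation=2)
o=np.hstack([A[:,:400],k]);cv2.imwrite("pics/c1.png",o);print(o.shape)
E
```

```text
(339, 800, 3)
```

View pics/c1.png

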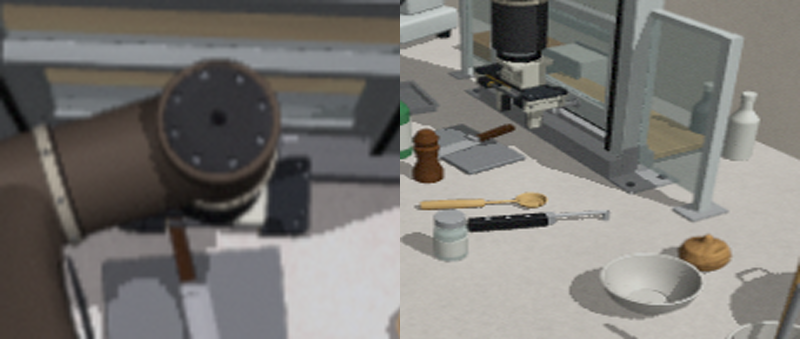

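The fingers are in front of the handle (left crop around (215,200), right crop around (530,110)), and nothing has been touched. Now I'll press onto the bar.

Call:
drive_tool(increments=[[[1,-0.06,0,0,0],[1,-0.06,0,0,0]]])

```text
time_s: 3.3
tcp_pos: [0.5767, -0.0209, 0.0807]
eef_rot: [-180.0, -0.1, 178.5]
contact_force: [-4.5, 0.3, 3.9]
gripper_width: 0.0876
gripper_force: 2.5
```

Call:
drive_tool(increments=[[[1,-0.03,0,0,0],[1,-0.03,0,0,0]]])

```text
time_s: 3.55
tcp_pos: [0.5767, -0.021, 0.0793]
eef_rot: [-180.0, -0.5, 178.4]
contact_force: [-13.5, 4.0, 3.0]
gripper_width: 0.0876
gripper_force: 6.9
```

Call:
drive_tool(increments=[[[1,-0.02,0,0,0],[1,-0.02,0,0,0]]])

```text
time_s: 3.8
tcp_pos: [0.5767, -0.021, 0.0784]
eef_rot: [-180.0, -0.7, 178.3]
contact_force: [-19.3, 7.2, 2.8]
gripper_width: 0.0878
gripper_force: 9.8
```

Call:
drive_tool(increments=[[[1,-0.02,0,-0.1,0],[1,-0.02,0,-0.2,0],[1,-0.02,0,-0.2,0]]])

```text
time_s: 4.18
tcp_pos: [0.5767, -0.0211, 0.1017]
eef_rot: [-180.0, -1.0, 178.2]
contact_force: [-25.5, 9.4, 4.3]
gripper_width: 0.0877
gripper_force: 13.2
```

Call:
drive_tool(increments=[[[1,0,0,-0.1,0],[1,0,0,-0.2,0],[1,0,0,-0.2,0]]])

```text
time_s: 4.55
tcp_pos: [0.5766, -0.0211, 0.1256]
eef_rot: [180.0, -1.0, 178.3]
contact_force: [-26.3, 8.7, 3.5]
gripper_width: 0.0877
gripper_force: 13.5
```

```bash
python3 - <<'E'
from h import *
crop("side",255,100,125,125,4,"pics/c2.png")
E
```

```text
(no output)
```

View pics/c2.png

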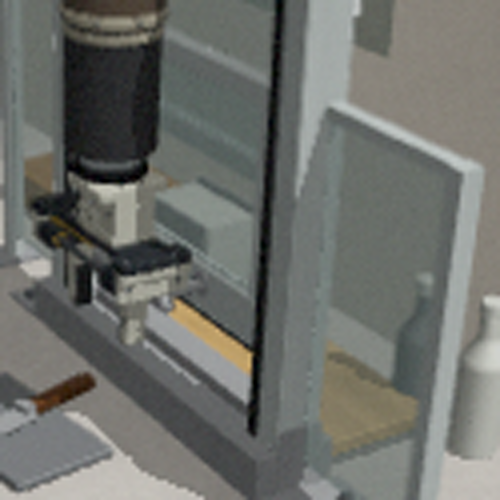

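The crop shows the sash's lower edge raised (line from (170,295) to (255,345)), with the board beyond now in clear view. The friction lift works, so I'll continue.

Call:
drive_tool(increments=[[[1,0,0,-0.1,0],[1,0,0,-0.2,0],[1,0,0,-0.3,0],[1,0,0,-0.4,0]]])

```text
time_s: 5.1
tcp_pos: [0.5765, -0.021, 0.1723]
eef_rot: [180.0, -1.1, 178.3]
contact_force: [-24.4, 5.8, -4.3]
gripper_width: 0.0875
gripper_force: 12.0
```

Call:
drive_tool(increments=[[[1,0,0,-0.1,0],[1,0,0,-0.2,0],[1,0,0,-0.3,0],[1,0,0,-0.4,0]]])

```text
time_s: 5.6
tcp_pos: [0.5765, -0.021, 0.2201]
eef_rot: [180.0, -1.1, 178.3]
contact_force: [-25.9, 5.6, -4.5]
gripper_width: 0.0876
gripper_force: 13.0
```

Call:
drive_tool(increments=[[[1,0,0,-0.1,0],[1,0,0,-0.2,0],[1,0,0,-0.3,0],[1,0,0,-0.4,0]]])

```text
time_s: 6.1
tcp_pos: [0.5765, -0.021, 0.2676]
eef_rot: [180.0, -1.2, 178.3]
contact_force: [-21.4, -0.0, -17.6]
gripper_width: 0.088
gripper_force: 10.6
```

Call:
drive_tool(increments=[[[1,0,0,-0.05,0],[1,0,0,-0.1,0],[1,0,0,-0.15,0],[1,0,0,-0.2,0]]])

```text
time_s: 6.6
tcp_pos: [0.5771, -0.0212, 0.2902]
eef_rot: [180.0, -1.2, 178.3]
contact_force: [-19.7, 0.8, -14.8]
gripper_width: 0.0875
gripper_force: 10.2
```

Call:
drive_tool(increments=[[[1,0,0,-0.05,0],[1,0,0,-0.1,0],[1,0,0,-0.15,0],[1,0,0,-0.15,0]]])

```text
time_s: 7.1
tcp_pos: [0.5775, -0.0211, 0.309]
eef_rot: [-180.0, -1.2, 178.4]
contact_force: [-22.7, 2.1, -11.5]
gripper_width: 0.0878
gripper_force: 11.0
```

Call:
drive_tool(increments=[[[1,0.2,0,0,0],[1,0.5,0,0,0],[1,0.9,-0.2,0,0],[1,0.9,-0.2,0,0]]])

```text
time_s: 7.6
tcp_pos: [0.4752, -0.0431, 0.316]
eef_rot: [179.9, 0.2, 178.5]
contact_force: [0.6, 0.6, 0.6]
gripper_width: 0.0875
gripper_force: 0.0
```

Call:
drive_tool(increments=[[[1,0.4,-0.55,0,0],[1,0.4,-0.55,0,0],[1,0.4,-0.55,0,0]]])

```text
time_s: 7.98
tcp_pos: [0.4278, -0.1076, 0.3152]
eef_rot: [180.0, 0.1, 178.5]
contact_force: [0.3, 0.8, 1.0]
gripper_width: 0.0874
gripper_force: 0.0
```

```bash
python3 - <<'E'
from h import *
im=capture("top");s=capture("side");cv2.imwrite("pics/top_up_raw.png",im[:,:,::-1]);cv2.imwrite("pics/side_up_raw.png",s[:,:,::-1])
A=cv2.resize(im[120:240,190:390,::-1],None,fx=4,fy=4,interpolation=2)
cv2.imwrite("pics/c3.png",A)
print(-cv2.Rodrigues(camera_model("top")["rvec"])[0].T@camera_model("top")["tvec"], r.get_state()["tcp_pos"])
E
```

```text
[ 0.32567948 -0.00547658  1.59874681] [ 0.42864092 -0.10666849  0.31467844]
```

View pics/c3.png

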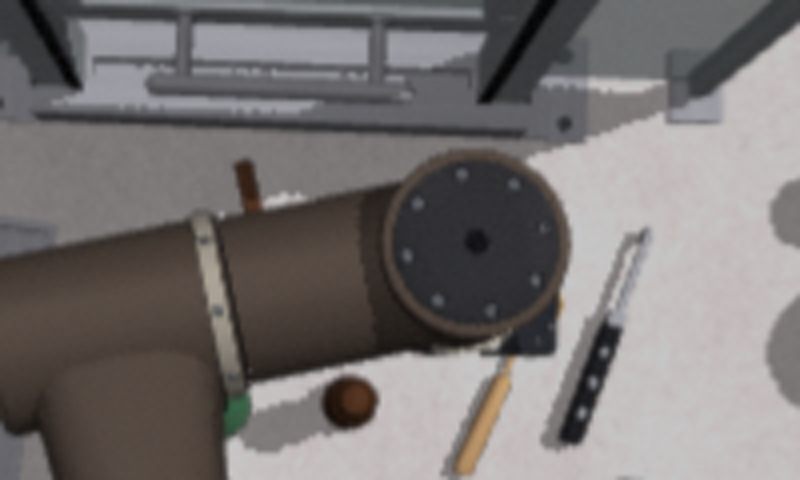

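The sash is up. The bar is now at (148-410, 88), the groove line runs from (93,60) to (470,72), and the scraper handle is at (605,320)-(571,440). Next I'll refine the hatch pose from image profiles.

```bash
python3 - <<'E'
from h import *
from scipy.optimize import least_squares
im=cv2.imread("pics/top_up_raw.png");g=cv2.cvtColor(im,cv2.COLOR_BGR2GRAY)
def proj(o,yaw,P):
    y=np.radians(yaw);R=np.array([[np.cos(y),-np.sin(y)],[np.sin(y),np.cos(y)]])
    return pix("top",[np.r_[np.array(o)+R@p[:2],p[2]] for p in np.array(P,float)])
o=(.669,-.0085)
P=[(-.009,.175,.05),(-.009,-.175,.05),(.009,.175,.05),(.009,-.175,.05),(-.068,.104,.305),(-.068,-.104,.305),(-.045,.2,.05),(-.045,-.2,.05),(-.045,.2,0),(-.045,-.2,0)]
for p,q in zip(P,proj(o,-1.4,P)): print(p,((q-[190,120]+.5)*4-.5).round(0))
for u in (212,216,220,290,296,302,308): print(u,g[125:156,u])
c=lambda U,V:c2p(U,V,190,120,4)
for q,z in [((645,232),.022),((617,320),.026),((571,440),.026)]: print(at("top",*c(*q),z))
crop("top",205,125,110,40,7,"pics/c4.png",im[:,:,::-1])
E
```

```text
(-0.009, 0.175, 0.05) [90. 71.]
(-0.009, -0.175, 0.05) [467.  81.]
(0.009, 0.175, 0.05) [91. 52.]
(0.009, -0.175, 0.05) [468.  62.]
(-0.068, 0.104, 0.305) [143.  78.]
(-0.068, -0.104, 0.305) [411.  85.]
(-0.045, 0.2, 0.05) [ 61. 109.]
(-0.045, -0.2, 0.05) [494. 120.]
(-0.045, 0.2, 0) [ 68. 119.]
(-0.045, -0.2, 0) [487. 130.]
212 [141 154 156 157 155 154 153 153 151 148 151 154 153 153 153 155 156 158
 158 157 152 121 100  75  52  66 107 121 123 122 121]
216 [139 156 157 160 158 157 155 155 149 100  99 144 156 158 155 155 157 157
 157 157 153 122 100  74  53  64 106 120 122 121 124]
220 [136 155 158 159 158 158 156 153 149 109 103 143 157 157 156 158 157 158
 159 157 154 145 115  83  55  55 102 120 122 121 121]
290 [ 61  62  99 141 153 154 157 157 154 152 151 131  90  97 133 118 102 104
 122 113  86  93 100 101  99  95  69  50  74 107 119]
296 [ 60  62  84 137 152 153 156 158 155 152 153 147 100  89 100 101 101 100
  99  99  98 102 101  99  99  95  71  52  65 107 120]
302 [ 61  58  72 135 152 153 156 155 153 145 115  95  76  87  98 100 100  99
 100  99 100 102 100 100  98  95  79  56  53 105 119]
308 [ 67  59  66 116 145 152 153 150 118  99  95  95  89  93  96  98  97  96
  97  95  96  98 101  99  98  97  87  59  51  89 115]
[ 0.51881333 -0.3507747   0.022     ]
[ 0.43615199 -0.32261378  0.026     ]
[ 0.32534425 -0.2785319   0.026     ]
```

View pics/c4.png

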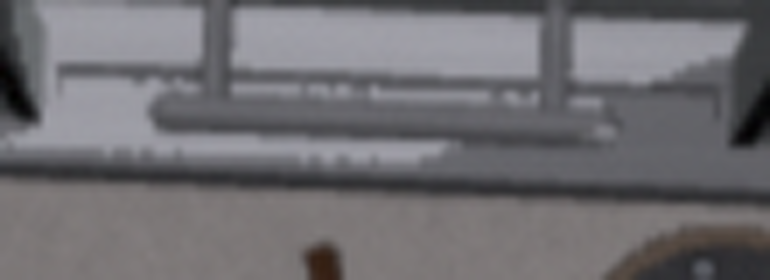

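Call:
drive_tool(increments=[[[0.3,0.175,-0.81,0.3,0],[0.3,0.175,-0.81,0.3,0],[0.3,0.175,-0.81,0.3,0]]])

```text
time_s: 8.45
tcp_pos: [0.4042, -0.2046, 0.2768]
eef_rot: [180.0, -0.2, 178.4]
contact_force: [0.4, 0.7, 0.6]
gripper_width: 0.0632
gripper_force: 0.0
```

Call:
drive_tool(increments=[[[0.3,0.175,-0.81,0.3,0.0528],[0.3,0.175,-0.81,0.3,0.0528],[0.3,0.175,-0.81,0.3,0.0528],[0.3,0.175,-0.81,0.3,0.0528]]])

```text
time_s: 8.95
tcp_pos: [0.3821, -0.2996, 0.2426]
eef_rot: [-180.0, 0.0, 159.6]
contact_force: [-0.8, 1.4, 0.8]
gripper_width: 0.0572
gripper_force: 0.0
```

Call:
drive_tool(increments=[[[0.3,0,0,0.9,0],[0.3,0,0,0.9,0],[0.3,0,0,0.9,0]]])

```text
time_s: 9.32
tcp_pos: [0.3801, -0.2984, 0.1326]
eef_rot: [-180.0, -0.3, 159.7]
contact_force: [0.5, 0.3, 0.6]
gripper_width: 0.0571
gripper_force: 0.0
```

```bash
python3 - <<'E'
from h import *
from scipy.spatial.transform import Rotation as Ro
s=r.get_state();print(s["tcp_pos"],s["eef_rot"],s["joints"].round(1))
im=capture("side").copy()
x0,y0,k=220,190,5
big=cv2.resize(im[y0:y0+120,x0:x0+160,::-1],None,fx=k,fy=k,interpolation=2)
y=np.radians(-20.5);u=np.array([np.cos(y),np.sin(y),0]);v=np.array([-np.sin(y),np.cos(y),0])
def L(a,b,c):
    q=[tuple(int(t) for t in (pix("side",P)[0]-[x0,y0]+.5)*k) for P in(a,b)];cv2.line(big,q[0],q[1],c,1)
o=np.array([.381,-.3,.026])
L(o-.06*u,o+.06*u,(0,0,255));L(o+.06*u,o+.15*u,(0,255,255));L(o-.02*v,o+.02*v,(255,0,0))
cv2.imwrite("pics/c5.png",big)
E
```

```text
[ 0.38012454 -0.29842568  0.13256525] [-179.99312908   -0.30030492  159.67429192] [-14.8   8.4 -31.1  -0.  -50.9 -95.5]
```

View pics/c5.png

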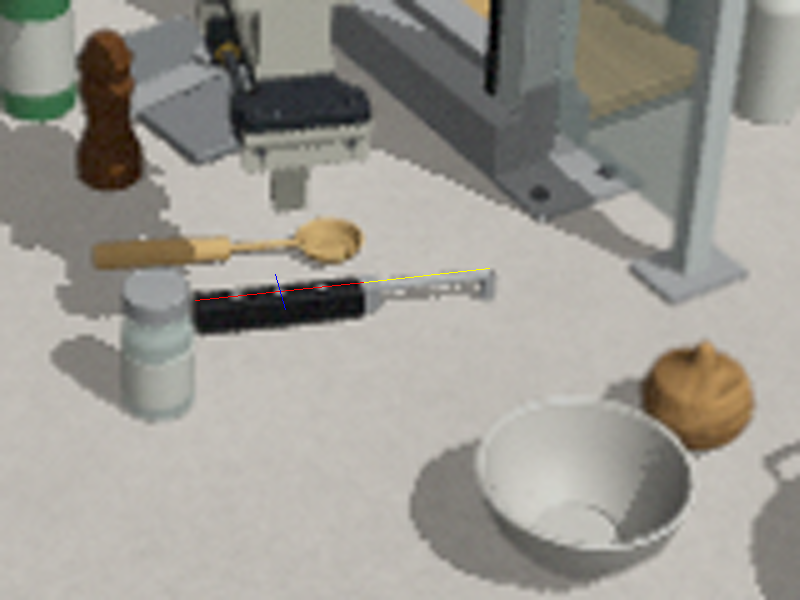

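The overlay fits the scraper, with the red handle line passing through the rivets at (237-322, 290), so the pose is good. Descending.

Call:
drive_tool(increments=[[[0.3,0,0,0.5,0],[0.3,0,0,0.8,0],[0.3,0,0,0.92,0],[0.3,0,0,0.95,0],[0.3,0,0,0.95,0]]])

```text
time_s: 10.0
tcp_pos: [0.3825, -0.3004, 0.0218]
eef_rot: [-180.0, 0.1, 159.6]
contact_force: [0.7, -0.7, -0.0]
gripper_width: 0.0569
gripper_force: 0.0
```

Call:
drive_tool(increments=[[[0.3,0,0,0.055,0],[0.3,0,0,0.055,0]]], squeeze=45)

```text
time_s: 10.25
tcp_pos: [0.3811, -0.3001, 0.014]
eef_rot: [180.0, 0.0, 159.5]
contact_force: [0.2, -0.3, -0.2]
gripper_width: 0.0568
gripper_force: 0.0
```

Call:
drive_tool(increments=[[[-1,0,0,0,0],[-1,0,0,0,0],[-1,0,0,0,0],[-1,0,0,0,0],[-1,0,0,0,0]]])

```text
time_s: 10.88
tcp_pos: [0.3811, -0.3001, 0.0138]
eef_rot: [-180.0, -0.0, 159.5]
contact_force: [-0.1, -0.5, 0.9]
gripper_width: 0.0194
gripper_force: 45.0
```

Call:
drive_tool(increments=[[[-1,0,0,-0.1,0],[-1,0,0,-0.3,0],[-1,0,0,-0.6,0],[-1,0,0,-0.6,0]]])

```text
time_s: 11.38
tcp_pos: [0.383, -0.3008, 0.089]
eef_rot: [180.0, 0.3, 159.6]
contact_force: [0.2, -0.4, -1.2]
gripper_width: 0.0198
gripper_force: 45.0
```

Call:
drive_tool(increments=[[[-1,0.0,0.1,-0.4,0],[-1,0.217,0.931,-0.8,0],[-1,0.217,0.931,-0.8,0],[-1,0.217,0.931,-0.8,0]]])

```text
time_s: 11.88
tcp_pos: [0.3968, -0.1842, 0.1836]
eef_rot: [179.9, 0.2, 159.8]
contact_force: [-0.1, -0.5, -1.0]
gripper_width: 0.0198
gripper_force: 45.0
```

Call:
drive_tool(increments=[[[-1,0.05,0.3,-0.45,0],[-1,0.217,0.931,-0.56,0],[-1,0.217,0.931,-0.56,0],[-1,0.217,0.931,-0.56,0]]])

```text
time_s: 12.38
tcp_pos: [0.4103, -0.0719, 0.2487]
eef_rot: [180.0, -0.0, 159.7]
contact_force: [-0.1, -0.3, -0.7]
gripper_width: 0.0195
gripper_force: 45.0
```

Call:
drive_tool(increments=[[[-1,0.217,0.931,0,0],[-1,0.217,0.931,0,0],[-1,0.217,0.931,0,0]]])

```text
time_s: 12.75
tcp_pos: [0.4253, 0.0425, 0.2481]
eef_rot: [-179.9, -0.1, 159.7]
contact_force: [0.3, -0.4, -0.8]
gripper_width: 0.0194
gripper_force: 45.0
```

Call:
drive_tool(increments=[[[-1,0.217,0.931,0,-0.0514],[-1,0.217,0.931,0,-0.0514],[-1,0.217,0.931,0,-0.0514],[-1,0.217,0.931,0,-0.0514],[-1,0.217,0.931,0,-0.0514]]])

```text
time_s: 13.38
tcp_pos: [0.4397, 0.1534, 0.2487]
eef_rot: [-180.0, -0.0, 177.9]
contact_force: [-0.5, -0.9, -1.3]
gripper_width: 0.0192
gripper_force: 45.0
```

Call:
drive_tool(increments=[[[-1,-0.3,0,0.2,0],[-1,-0.3,0,0.9,0],[-1,-0.3,0,0.9,0]]])

```text
time_s: 13.75
tcp_pos: [0.4741, 0.1511, 0.1377]
eef_rot: [-179.8, -0.2, 177.9]
contact_force: [-0.2, -0.6, -0.3]
gripper_width: 0.0196
gripper_force: 45.0
```

Call:
drive_tool(increments=[[[-1,-0.362,0.03,0.467,0],[-1,-0.362,0.03,0.467,0],[-1,-0.362,0.03,0.467,0],[-1,-0.362,0.03,0.467,0]]])

```text
time_s: 14.25
tcp_pos: [0.5195, 0.1558, 0.0865]
eef_rot: [179.9, 0.1, 178.0]
contact_force: [0.3, 0.1, -0.5]
gripper_width: 0.02
gripper_force: 45.0
```

```bash
python3 - <<'E'
from h import *
s=r.get_state();p=s["tcp_pos"];print(p,s["eef_rot"])
y=np.radians(s["eef_rot"][2]-180);u=np.array([np.cos(y),np.sin(y),0]);v=np.array([-np.sin(y),np.cos(y),0])
T=capture("top");S=capture("side");cv2.imwrite("pics/T6.png",T[:,:,::-1]);cv2.imwrite("pics/S6.png",S[:,:,::-1])
b=p+.15*u-[0,0,.0138];print("blade",b)
pan=[]
hy=np.radians(-2);hu=np.array([np.cos(hy),np.sin(hy),0]);hv=np.array([-np.sin(hy),np.cos(hy),0]);o=np.array([.6637,-.0095,0])
for n,im in(("top",T),("side",S)):
    c=pix(n,b)[0];x0,y0=int(c[0])-28,int(c[1])-40;k=7
    big=cv2.resize(im[y0:y0+80,x0:x0+57,::-1],None,fx=k,fy=k,interpolation=2)
    Q=lambda P:tuple(int(t) for t in (pix(n,P)[0]-[x0,y0]+.5)*k)
    L=lambda a,c,col:cv2.line(big,Q(a),Q(c),col,1)
    sh=np.array([0,0,.0215])
    L(b-.09*u+sh,b+sh,(0,255,255)) # shank axis
    L(b,b+sh,(0,0,255));L(b-.005*u,b+.005*u,(0,0,255))
    for X in(-.009,.009):
        for z,col in((.05,(0,255,0)),(.034,(255,0,0))):
            L(o+hu*X+hv*.175+[0,0,z],o+hu*X-hv*.175+[0,0,z],col)
    L(o-hu*.009+hv*.175+[0,0,.05],o+hu*.009+hv*.175+[0,0,.05],(0,255,0))
    print(n,"crop origin",x0,y0,big.shape); pan.append(big)
cv2.imwrite("pics/c6.png",np.hstack(pan))
E
```

```text
[0.51946075 0.15576247 0.08653965] [1.79921938e+02 1.08042934e-01 1.78017384e+02]
blade [0.66937096 0.15057303 0.07273965]
top crop origin 187 94 (560, 399, 3)
side crop origin 250 128 (560, 399, 3)
```

View pics/c6.png

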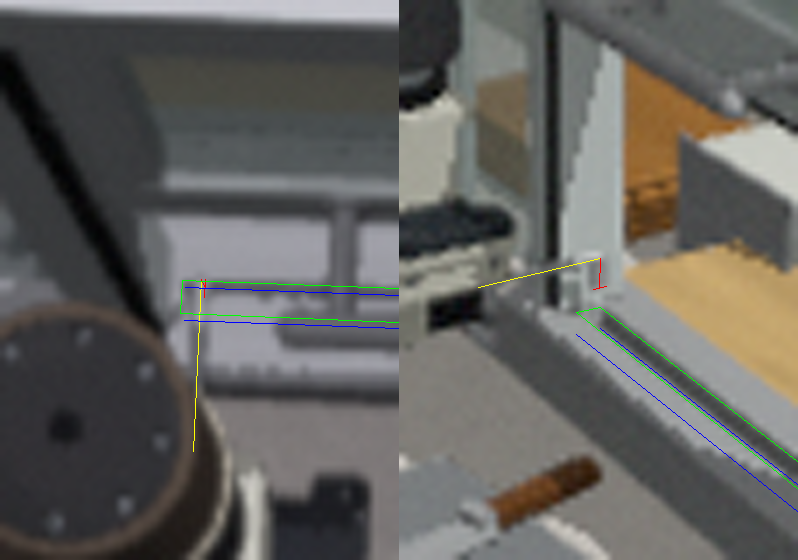

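In the side crop the groove overlay matches the dark groove band, from (600,310) to the lower right. The blade lies near (580,280) against the predicted (600,275). I'll get its position exactly by differencing against the earlier frame.

```bash
python3 - <<'E'
from h import *
np.set_printoptions(linewidth=200)
g=lambda f:cv2.imread(f).astype(int)
d=np.abs(g("pics/S6.png")-g("pics/side_up_raw.png")).sum(2)
print("side cols 264..286 rows 160..178");print(d[160:179,264:287])
d=np.abs(g("pics/T6.png")-g("pics/top_up_raw.png")).sum(2)
print("top cols 208..224 rows 128..146");print(d[128:147,208:225])
b=np.array([.66937,.15057,.0727])
for n in("side","top"):
    print(n,pix(n,[b,b+[0,0,.0255],b+[.01,0,0],b+[0,.01,0],b+[0,0,.01]]).round(1))
E
```

```text
side cols 264..286 rows 160..178
[[317 321 159   4   7   9  16   9   3  11   7   5   6   6  14  10   8  13   6   3   8  17   8]
 [304 265 113   4  27   4   8  11   8  13   3   5  13  12  14  10  11  12   9  16   4   6  15]
 [ 64  42  41   4   6   9   5  21   3  10   7   9   6  16  14   8   9  15  10  14   2  10   7]
 [ 89  19   8  11   7  12   4  11  16   4  12  10  20   4  12  10  12   5   1   9   5   2   4]
 [105 122   9  15  19   7   3   5  11   9  32  18  60  82  80   5  10   5  22  19   2  14   6]
 [261 207   3   7   3   3  49 100 132 101 160   7  24  94 101  56   3   5  13   0   9  12   9]
 [241 219 111  17  52  77  13 185 138 145 130 144   8 139  97  65   3   9   9  13  10  11  21]
 [223 298 227 150  10  18  11  66  27  11   3  17   5 129  89  63   4   7  15  11  10  10  15]
 [248 156 162 124  10  12   8   9  16 114 109 104   9 126  88  58   6   7  10   7   5   7   8]
 [ 32  19  47  14   5  14  10   3   6 160 140 148   2  47  23   3   3   7   9  12   5   7  12]
 [ 11   9   5   8   1   6  11   7  23  99 130 141   4   4   5  15   4  16   7   9   8  14   4]
 [ 21   7   3  22   7 
[... 1581 characters left out ...]
   3  45   6   1   2   2   5   9   2   4]
 [ 42  31  81 104  44  20 114  85  91   8   3   1   4   0   0   4   1]
 [ 98  13  33  28   6  21 146 155 118  10   1   1   0   1   1   2   1]
 [ 25  37  53  12   1  23 146 174 131   7   2   6   1   3   3   0   5]
 [135 185 178  92   7  21 140 172 126   9   3   5   2   2   2   6   2]
 [269 260 233 170  26  23 139 163  95   8   8   1   3   3   4   2   2]
 [275 275 235 192  75  31 134 153  83   6   1   5   7   2   5   4   2]
 [111 196 170 134  85  52  73  83  59   5   2   1   2   2   1   1   1]]
side [[278.2 168.6]
 [278.2 163.6]
 [280.  168.1]
 [277.1 167.8]
 [278.2 166.7]]
top [[215.8 134.7]
 [215.1 133.1]
 [215.9 132. ]
 [213.1 134.7]
 [215.6 134.1]]
```

```bash
python3 - <<'E'
from h import *
np.set_printoptions(linewidth=200)
S=cv2.cvtColor(cv2.imread("pics/S6.png"),cv2.COLOR_BGR2GRAY)
hy=np.radians(-2);hu=np.array([np.cos(hy),np.sin(hy),0]);hv=np.array([-np.sin(hy),np.cos(hy),0]);o=np.array([.6637,-.0095,0])
for Y in(.12,.10,.06,.0,-.06):
    q=[pix("side",o+hu*X+hv*Y+[0,0,.05])[0] for X in(-.009,.009)]
    # sample along the line from X=-25 to 25 mm
    t=np.arange(-.025,.0251,.0025)
    P=pix("side",[o+hu*X+hv*Y+[0,0,.05] for X in t])
    val=cv2.remap(S,P[:,0].astype(np.float32)[None],P[:,1].astype(np.float32)[None],cv2.INTER_LINEAR)[0]
    print(Y,val)
print((t*1000).round(1))
E
```

```text
0.12 [156 157 157 157 157 154 142 126 106  89  80  75  77  82 106 133 146 152 155 155 155]
0.1 [157 158 159 159 158 152 141 123 102  85  75  73  81  94 111 129 144 154 154 153 155]
0.06 [157 158 159 159 157 155 146 131 108  85  75  74  80  98 118 138 153 155 156 157 158]
0.0 [160 159 159 160 158 156 146 128 103  83  76  74  79  87 109 129 143 154 158 159 159]
-0.06 [105 118 138 145 153 155 148 126 106  87  75  73  73  87 106 131 149 155 157 158 159]
[-25.  -22.5 -20.  -17.5 -15.  -12.5 -10.   -7.5  -5.   -2.5  -0.    2.5   5.    7.5  10.   12.5  15.   17.5  20.   22.5  25. ]
```

Call:
drive_tool(increments=[[[-1,-0.03,0,0.08,0],[-1,-0.03,0,0.15,0],[-1,-0.03,0,0.15,0]]])

```text
time_s: 14.72
tcp_pos: [0.5222, 0.1554, 0.0659]
eef_rot: [-179.9, -0.1, 178.0]
contact_force: [-0.6, -0.8, -0.8]
gripper_width: 0.0198
gripper_force: 45.0
```

Call:
drive_tool(increments=[[[-1,0,0,0.05,0],[-1,0,0,0.08,0],[-1,0,0,0.08,0]]])

```text
time_s: 15.1
tcp_pos: [0.5227, 0.1556, 0.0569]
eef_rot: [-180.0, -0.0, 178.0]
contact_force: [0.5, 0.3, -1.9]
gripper_width: 0.0195
gripper_force: 45.0
```

Call:
drive_tool(increments=[[[-1,0,0,0.03,0],[-1,0,0,0.045,0],[-1,0,0,0.045,0],[-1,0,0,0.045,0]]])

```text
time_s: 15.6
tcp_pos: [0.5229, 0.1558, 0.052]
eef_rot: [180.0, 0.0, 178.0]
contact_force: [0.2, 0.2, -1.2]
gripper_width: 0.0195
gripper_force: 45.0
```

Call:
drive_tool(increments=[[[-1,-0.035,0,0,0],[-1,-0.035,0,0,0],[-1,-0.035,0,0,0]]])

```text
time_s: 15.98
tcp_pos: [0.526, 0.155, 0.0514]
eef_rot: [-179.9, -0.1, 178.0]
contact_force: [-5.1, -0.2, -0.3]
gripper_width: 0.0197
gripper_force: 45.0
```

Call:
drive_tool(increments=[[[-1,0.06,0,0,0],[-1,0.06,0,0,0],[-1,0.06,0,0,0]]])

```text
time_s: 16.35
tcp_pos: [0.5204, 0.1562, 0.0523]
eef_rot: [180.0, 0.1, 178.1]
contact_force: [-0.4, -0.7, -1.5]
gripper_width: 0.0199
gripper_force: 45.0
```

The blade touches the far wall at about 0.525, so it is in the groove. I'll centre it, nudge left a little, then draw right slowly.

Call:
drive_tool(increments=[[[-1,-0.011,0.03,0.012,0],[-1,-0.011,0.03,0.012,0]]])

```text
time_s: 16.6
tcp_pos: [0.5216, 0.1598, 0.0504]
eef_rot: [180.0, 0.0, 178.1]
contact_force: [1.1, 1.2, -0.5]
gripper_width: 0.0197
gripper_force: 45.0
```

Call:
drive_tool(increments=[[[-1,0,-0.04,0,0],[-1,0,-0.08,0,0],[-1,0,-0.13,0,0],[-1,0,-0.18,0,0],[-1,0,-0.23,0,0]]])

```text
time_s: 17.23
tcp_pos: [0.5203, 0.1313, 0.0505]
eef_rot: [180.0, 0.0, 178.0]
contact_force: [-0.7, -0.2, -1.5]
gripper_width: 0.0197
gripper_force: 45.0
```

Call:
drive_tool(increments=[[[-1,0,-0.05,0,0],[-1,0,-0.1,0,0],[-1,0,-0.15,0,0],[-1,0,-0.2,0,0],[-1,0,-0.25,0,0]]])

```text
time_s: 17.85
tcp_pos: [0.5193, 0.1014, 0.0505]
eef_rot: [-180.0, -0.0, 178.0]
contact_force: [0.4, -0.4, -0.9]
gripper_width: 0.0199
gripper_force: 45.0
```

Call:
drive_tool(increments=[[[-1,0,-0.05,0,0],[-1,0,-0.1,0,0],[-1,0,-0.15,0,0],[-1,0,-0.2,0,0],[-1,0,-0.25,0,0]]])

```text
time_s: 18.48
tcp_pos: [0.5183, 0.0715, 0.0505]
eef_rot: [180.0, 0.0, 178.0]
contact_force: [0.3, -0.5, -1.0]
gripper_width: 0.0196
gripper_force: 45.0
```

Call:
drive_tool(increments=[[[-1,0,-0.05,0,0],[-1,0,-0.1,0,0],[-1,0,-0.15,0,0],[-1,0,-0.2,0,0],[-1,0,-0.25,0,0]]])

```text
time_s: 19.1
tcp_pos: [0.5173, 0.0415, 0.0505]
eef_rot: [-180.0, -0.0, 178.0]
contact_force: [-0.5, -0.7, -1.3]
gripper_width: 0.0196
gripper_force: 45.0
```

Call:
drive_tool(increments=[[[-1,0,-0.05,0,0],[-1,0,-0.1,0,0],[-1,0,-0.15,0,0],[-1,0,-0.2,0,0],[-1,0,-0.25,0,0]]])

```text
time_s: 19.73
tcp_pos: [0.5163, 0.0115, 0.0505]
eef_rot: [180.0, 0.0, 178.0]
contact_force: [0.4, -0.7, -0.7]
gripper_width: 0.0197
gripper_force: 45.0
```

Call:
drive_tool(increments=[[[-1,0,-0.05,0,0],[-1,0,-0.1,0,0],[-1,0,-0.15,0,0],[-1,0,-0.2,0,0],[-1,0,-0.25,0,0]]])

```text
time_s: 20.35
tcp_pos: [0.5152, -0.0185, 0.0505]
eef_rot: [-180.0, -0.0, 178.0]
contact_force: [0.1, 1.2, -1.1]
gripper_width: 0.0195
gripper_force: 45.0
```

Call:
drive_tool(increments=[[[-1,0,-0.05,0,0],[-1,0,-0.1,0,0],[-1,0,-0.15,0,0],[-1,0,-0.2,0,0],[-1,0,-0.25,0,0]]])

```text
time_s: 20.98
tcp_pos: [0.5142, -0.0485, 0.0505]
eef_rot: [180.0, -0.0, 178.0]
contact_force: [0.1, -0.1, -0.9]
gripper_width: 0.0195
gripper_force: 45.0
```

Call:
drive_tool(increments=[[[-1,0,-0.05,0,0],[-1,0,-0.1,0,0],[-1,0,-0.15,0,0],[-1,0,-0.2,0,0],[-1,0,-0.25,0,0]]])

```text
time_s: 21.6
tcp_pos: [0.5132, -0.0785, 0.0505]
eef_rot: [180.0, 0.0, 178.0]
contact_force: [-0.3, -0.4, -1.0]
gripper_width: 0.0199
gripper_force: 45.0
```

Call:
drive_tool(increments=[[[-1,0,-0.05,0,0],[-1,0,-0.1,0,0],[-1,0,-0.15,0,0],[-1,0,-0.2,0,0],[-1,0,-0.25,0,0]]])

```text
time_s: 22.22
tcp_pos: [0.5121, -0.1084, 0.0505]
eef_rot: [-180.0, 0.0, 178.0]
contact_force: [1.3, -0.3, -1.5]
gripper_width: 0.0198
gripper_force: 45.0
```

Call:
drive_tool(increments=[[[-1,0,-0.05,0,0],[-1,0,-0.1,0,0],[-1,0,-0.15,0,0],[-1,0,-0.2,0,0],[-1,0,-0.25,0,0]]])

```text
time_s: 22.85
tcp_pos: [0.5111, -0.1384, 0.0505]
eef_rot: [-180.0, -0.0, 178.0]
contact_force: [0.0, -0.2, -1.2]
gripper_width: 0.0198
gripper_force: 45.0
```

Call:
drive_tool(increments=[[[-1,0,-0.04,0,0],[-1,0,-0.08,0,0],[-1,0,-0.12,0,0],[-1,0,-0.16,0,0],[-1,0,-0.2,0,0]]])

```text
time_s: 23.48
tcp_pos: [0.5103, -0.1623, 0.0505]
eef_rot: [180.0, -0.0, 178.0]
contact_force: [-0.7, 0.3, -1.8]
gripper_width: 0.0199
gripper_force: 45.0
```

Call:
drive_tool(increments=[[[-1,0,-0.03,0,0],[-1,0,-0.05,0,0],[-1,0,-0.05,0,0]]])

```text
time_s: 23.85
tcp_pos: [0.5101, -0.1681, 0.0505]
eef_rot: [-180.0, -0.0, 178.0]
contact_force: [0.7, 0.5, -1.3]
gripper_width: 0.0196
gripper_force: 45.0
```

Call:
drive_tool(increments=[[[-1,0,0,-0.1,0],[-1,0,0,-0.25,0],[-1,0,0,-0.42,0],[-1,0,0,-0.42,0]]])

```text
time_s: 24.35
tcp_pos: [0.5115, -0.1679, 0.1031]
eef_rot: [180.0, 0.2, 178.1]
contact_force: [-0.2, -0.3, -1.3]
gripper_width: 0.0196
gripper_force: 45.0
```

Call:
drive_tool(increments=[[[-1,0.3,0,0,0],[-1,0.58,0,-0.15,0],[-1,0.58,0,-0.3,0],[-1,0.58,0,-0.3,0]]])

```text
time_s: 24.85
tcp_pos: [0.4412, -0.1655, 0.138]
eef_rot: [180.0, 0.2, 178.1]
contact_force: [0.8, 0.1, -1.1]
gripper_width: 0.02
gripper_force: 45.0
```

Call:
drive_tool(increments=[[[-1,0,0,-0.5,0],[-1,0,0.5,-0.95,0],[-1,0,0.5,-0.95,0],[-1,0,0.5,-0.95,0]]])

```text
time_s: 25.35
tcp_pos: [0.4429, -0.1047, 0.2506]
eef_rot: [180.0, 0.0, 178.2]
contact_force: [-0.7, 0.8, -1.2]
gripper_width: 0.0199
gripper_force: 45.0
```

Call:
drive_tool(increments=[[[-1,0.218,0.861,0,0],[-1,0.218,0.861,0,0],[-1,0.218,0.861,0,0]]])

```text
time_s: 25.72
tcp_pos: [0.419, -0.0002, 0.2491]
eef_rot: [-180.0, -0.1, 178.2]
contact_force: [-0.1, 0.1, -0.7]
gripper_width: 0.0199
gripper_force: 45.0
```

Call:
drive_tool(increments=[[[-1,0.218,0.861,0,0],[-1,0.218,0.861,0,0],[-1,0.218,0.861,0,0]]])

```text
time_s: 26.1
tcp_pos: [0.3969, 0.1037, 0.2494]
eef_rot: [-179.9, -0.1, 178.2]
contact_force: [-0.5, 0.1, -0.2]
gripper_width: 0.0196
gripper_force: 45.0
```

Call:
drive_tool(increments=[[[-1,0.218,0.861,0,0],[-1,0.218,0.861,0,0],[-1,0.218,0.861,0,0]]])

```text
time_s: 26.48
tcp_pos: [0.3748, 0.2076, 0.2494]
eef_rot: [-179.9, -0.1, 178.1]
contact_force: [-0.0, 0.1, -0.9]
gripper_width: 0.0198
gripper_force: 45.0
```

Call:
drive_tool(increments=[[[-1,0.218,0.861,0,0.0175],[-1,0.218,0.861,0,0.0175],[-1,0.218,0.861,0,0.0175],[-1,0.218,0.861,0,0.0175]]])

```text
time_s: 26.98
tcp_pos: [0.3525, 0.3094, 0.2498]
eef_rot: [-179.9, -0.0, 171.7]
contact_force: [-0.2, 0.2, -1.0]
gripper_width: 0.0196
gripper_force: 45.0
```

Call:
drive_tool(increments=[[[-1,0,0,0.5,0],[-1,0,0,0.95,0],[-1,0,0,0.95,0],[-1,0,0,0.95,0]]])

```text
time_s: 27.48
tcp_pos: [0.3533, 0.3111, 0.1387]
eef_rot: [179.9, 0.1, 171.7]
contact_force: [-0.0, 0.8, -0.6]
gripper_width: 0.0198
gripper_force: 45.0
```

```bash
python3 - <<'E'
from h import *
s=r.get_state();print(s["tcp_pos"],s["eef_rot"],s["joints"].round(1))
f=lambda U,V,z:at("top",*c2p(U,V,0,0,1.5625),z)
# rectangle fit check against first picture, outer corners
from scipy.optimize import minimize
C=np.array([f(*c,.022)[:2] for c in[(249,266),(318,274),(229,381),(299,389)]])
M=np.array([[.1325,.081],[.1325,-.081],[-.1325,.081],[-.1325,-.081]])
def R(y): return np.array([[np.cos(y),-np.sin(y)],[np.sin(y),np.cos(y)]])
m=minimize(lambda q:((C-(M@R(q[2]).T+q[:2]))**2).sum(),[.4,.3,-.15]);print(m.x,m.fun**.5,np.degrees(m.x[2]));print((C-(M@R(m.x[2]).T+m.x[:2])).round(4))
E
```

```text
[0.35333029 0.31112392 0.13869235] [1.79929546e+02 6.96108362e-02 1.71716110e+02] [ 6.540e+01  6.500e+00 -3.240e+01  1.000e-01 -5.100e+01 -1.638e+02]
[ 0.39916157  0.3036249  -0.13635067] 0.013093951817522534 -7.812318085096938
[[ 0.0038  0.0006]
 [ 0.0071 -0.0046]
 [-0.0073  0.0043]
 [-0.0036 -0.0003]]
```

Call:
drive_tool(increments=[[[-1,0,0,0.4,0],[-1,0,0,0.7,0],[-1,0,0,0.85,0],[-1,0,0,0.85,0]]])

```text
time_s: 27.98
tcp_pos: [0.3528, 0.3117, 0.0359]
eef_rot: [180.0, 0.0, 171.8]
contact_force: [0.3, -0.3, -0.1]
gripper_width: 0.0199
gripper_force: 45.0
```

Call:
drive_tool(increments=[[[-1,0,0,0.05,0],[-1,0,0,0.1,0],[-1,0,0,0.12,0],[-1,0,0,0.12,0]]])

```text
time_s: 28.48
tcp_pos: [0.3521, 0.311, 0.0205]
eef_rot: [-180.0, -0.0, 171.8]
contact_force: [-0.3, -0.2, -0.6]
gripper_width: 0.0197
gripper_force: 45.0
```

Call:
drive_tool(increments=[[[-1,0,0,0.024,0],[-1,0,0,0.024,0],[-1,0,0,0.024,0]]])

```text
time_s: 28.85
tcp_pos: [0.3521, 0.311, 0.0176]
eef_rot: [-180.0, 0.0, 171.7]
contact_force: [0.1, 0.6, -0.6]
gripper_width: 0.0199
gripper_force: 45.0
```

Call:
drive_tool(increments=[[[-0.1,0,0,0,0],[-0.1,0,0,0,0],[-0.1,0,0,0,0],[-0.1,0,0,0,0]]])

```text
time_s: 29.35
tcp_pos: [0.3522, 0.311, 0.0176]
eef_rot: [180.0, 0.0, 171.7]
contact_force: [0.8, -0.8, 0.2]
gripper_width: 0.0395
gripper_force: 0.0
```

Call:
drive_tool(increments=[[[-0.1,0,0,-0.15,0],[-0.1,0,0,-0.4,0],[-0.1,0,0,-0.9,0],[-0.1,0,0,-0.9,0]]])

```text
time_s: 29.85
tcp_pos: [0.3537, 0.3135, 0.13]
eef_rot: [179.5, 0.2, 171.8]
contact_force: [-0.7, -0.9, -1.0]
gripper_width: 0.0393
gripper_force: 0.0
```

Call:
drive_tool(increments=[[[-0.1,0,0,-0.9,0],[-0.1,0,0,-0.9,0],[-0.1,0,0,-0.9,0]]])

```text
time_s: 30.22
tcp_pos: [0.3531, 0.3125, 0.237]
eef_rot: [179.6, 0.1, 171.8]
contact_force: [-0.2, 0.8, -0.9]
gripper_width: 0.0396
gripper_force: 0.0
```

```bash
python3 - <<'E'
from h import *
im=capture("top");cv2.imwrite("pics/T7.png",im[:,:,::-1])
d=np.abs(im[:,:,::-1].astype(int)-cv2.imread("pics/top_up_raw.png").astype(int)).sum(2)
g=im.sum(2)
y=np.radians(-8.3);u=np.array([np.cos(y),np.sin(y),0]);v=np.array([-np.sin(y),np.cos(y),0])
o=np.array([.352,.311,.029])
for w in(-.03,-.02,-.01,0,.01,.02,.03):
    t=np.arange(-.09,.181,.015);P=pix("top",[o+u*a+v*w for a in t]).astype(np.float32)
    print(w,cv2.remap(g.astype(np.float32),P[None,:,0],P[None,:,1],1)[0].astype(int))
print(r.get_state()["tcp_pos"])
E
```

```text
-0.03 [408 439 441 143 132 123 125 140 166 422 451 452 453 454 453 363 298 296
 286]
-0.02 [405 448 432 123 122 122 125 119 129 396 453 452 454 454 452 361 294 294
 271]
-0.01 [397 433 261 112 124 119 125 122 116 104 326 459 457 449 448 331 263 299
 285]
0 [399 433 118 103 121 121 120 120 181  85 453 436 413 405 426 385 276 292
 279]
0.01 [406 425 218 111 127 120 124 126 140 199 345 313 302 301 313 289 287 289
 270]
0.02 [401 436 374 108 266 262 263 273 125 386 425 446 440 443 441 291 290 290
 288]
0.03 [409 437 430 348 354 363 381 374 333 420 441 440 440 442 440 287 287 287
 276]
[0.35232511 0.31151596 0.23475466]
```

Call:
drive_tool(increments=[[[-0.1,-0.2,-0.3,-0.5,0],[-0.1,-0.594,-0.844,-0.9,0],[-0.1,-0.594,-0.844,-0.9,0],[-0.1,-0.594,-0.844,-0.9,0]]])

```text
time_s: 30.78
tcp_pos: [0.409, 0.1991, 0.3419]
eef_rot: [180.0, 0.0, 171.6]
contact_force: [-0.6, 0.2, 0.1]
gripper_width: 0.0395
gripper_force: 0.0
```

Call:
drive_tool(increments=[[[-0.1,-0.594,-0.844,0,0],[-0.1,-0.594,-0.844,0,0],[-0.1,-0.594,-0.844,0,0]]])

```text
time_s: 31.15
tcp_pos: [0.4644, 0.0872, 0.3392]
eef_rot: [-179.8, -0.2, 171.4]
contact_force: [-0.4, 0.1, 0.1]
gripper_width: 0.039
gripper_force: 0.0
```

Call:
drive_tool(increments=[[[-0.1,-0.594,-0.844,0,-0.0175],[-0.1,-0.594,-0.844,0,-0.0175],[-0.1,-0.594,-0.844,0,-0.0175],[-0.1,-0.594,-0.844,0,-0.0175]]])

```text
time_s: 31.65
tcp_pos: [0.5197, -0.0197, 0.34]
eef_rot: [-180.0, -0.1, 178.0]
contact_force: [-0.2, -0.1, 0.8]
gripper_width: 0.0394
gripper_force: 0.0
```

```bash
python3 - <<'E'
from h import *
im=capture("top");cv2.imwrite("pics/T8.png",im[:,:,::-1]);g=im.sum(2).astype(np.float32)
y=np.radians(-8.0);u=np.array([np.cos(y),np.sin(y),0]);v=np.array([-np.sin(y),np.cos(y),0])
o=np.array([.352,.311,.025])
np.set_printoptions(linewidth=200)
t=np.arange(-.105,.196,.0125);print((t*1000).astype(int))
for w in(-.09,-.06,-.03,-.02,-.01,0,.01,.02,.03,.06,.09):
    P=pix("top",[o+u*a+v*w for a in t]).astype(np.float32)
    print(w,cv2.remap(g,P[None,:,0],P[None,:,1],1)[0].astype(int))
print(r.get_state()["tcp_pos"],r.get_state()["eef_rot"])
E
```

```text
[-105  -92  -80  -67  -55  -42  -30  -17   -5    7   19   32   44   57   69   82   94  107  119  132  144  157  169  182  194]
-0.09 [205 212 218 218 223 226 230 230 232 230 228 223 225 224 221 223 216 215 213 208 204 198 183 173 154]
-0.06 [147 168 182 192 207 210 211 212 218 223 227 228 229 229 228 230 227 227 223 225 225 225 222 221 211]
-0.03 [ 65  22  33  78 113 137 168 183 189 199 204 205 210 219 224 227 230 229 230 228 227 229 227 227 197]
-0.02 [515 193  47  28  37  84 115 147 170 187 192 196 199 208 217 225 224 227 228 225 224 231 228 222 195]
-0.01 [580 411 392 146  37  34  51  89 113 151 173 184 193 198 207 214 221 222 223 227 225 226 226 210 198]
0 [580 393 433 395  89  51  36  56 262 100 133 153 170 183 200 205 216 220 220 222 223 227 225 197 202]
0.01 [571 432 428 363 162 167 158  55 193 202 175 119 135 162 185 195 201 213 219 218 220 220 216 194 212]
0.02 [571 397 439 412 352 388 330 357 310 309 307 260 116 131 160 181 190 201 210 214 216 217 199 203 212]
0.03 [577 461 443 465 465 467 466 439 306 306 304 307 284 129 120 155 175 187 200 210 210 211 194 205 217]
0.06 [576 422 446 474 477 477 386 315 312 315 310 307 308 307 303 102  78 106 132 171 185 196 212 219 222]
0.09 [580 426 387 388 392 375 362 371 365 370 365 360 360 370 371 348 130 153 172 186 202 211 221 226 231]
[ 0.51962005 -0.01927458  0.34052211] [-1.79991994e+02 -1.02236299e-01  1.78090213e+02]
```

Call:
drive_tool(increments=[[[-0.1,-0.2,0,0,0],[-0.1,-0.4,0,0,0],[-0.1,-0.54,0,0,0],[-0.1,-0.58,0,0,0],[-0.1,-0.58,0,0,0]]])

```text
time_s: 32.33
tcp_pos: [0.5894, -0.0223, 0.3414]
eef_rot: [180.0, -0.0, 178.1]
contact_force: [-0.6, 0.7, -0.1]
gripper_width: 0.0394
gripper_force: 0.0
```

Call:
drive_tool(increments=[[[-0.1,0,0,0.03,0],[-0.1,0,0,0.06,0],[-0.1,0,0,0.09,0],[-0.1,0,0,0.12,0]]])

```text
time_s: 32.83
tcp_pos: [0.5895, -0.0229, 0.327]
eef_rot: [180.0, 0.0, 178.0]
contact_force: [-0.3, -0.7, 0.1]
gripper_width: 0.0396
gripper_force: 0.0
```

Call:
drive_tool(increments=[[[-0.1,0,0,0.03,0],[-0.1,0,0,0.06,0],[-0.1,0,0,0.09,0]]])

```text
time_s: 33.2
tcp_pos: [0.5897, -0.0229, 0.3165]
eef_rot: [-180.0, 0.0, 178.0]
contact_force: [-1.8, 0.3, 4.6]
gripper_width: 0.0394
gripper_force: 1.9
```

Call:
drive_tool(increments=[[[-0.1,0,0,0.05,0],[-0.1,0,0,0.1,0],[-0.1,0,0,0.15,0],[-0.1,0,0,0.2,0],[-0.1,0,0,0.25,0]]])

```text
time_s: 33.83
tcp_pos: [0.5897, -0.0229, 0.2859]
eef_rot: [-180.0, -0.0, 178.0]
contact_force: [-1.7, -0.4, 3.9]
gripper_width: 0.0395
gripper_force: 1.9
```

Call:
drive_tool(increments=[[[-0.1,0,0,0.05,0],[-0.1,0,0,0.1,0],[-0.1,0,0,0.15,0],[-0.1,0,0,0.2,0],[-0.1,0,0,0.25,0]]])

```text
time_s: 34.45
tcp_pos: [0.5897, -0.0229, 0.256]
eef_rot: [-180.0, -0.0, 178.0]
contact_force: [-1.5, -0.4, 3.3]
gripper_width: 0.0394
gripper_force: 2.0
```

Call:
drive_tool(increments=[[[-0.1,0,0,0.05,0],[-0.1,0,0,0.1,0],[-0.1,0,0,0.15,0],[-0.1,0,0,0.2,0],[-0.1,0,0,0.25,0]]])

```text
time_s: 35.08
tcp_pos: [0.5897, -0.0228, 0.226]
eef_rot: [-180.0, -0.0, 178.0]
contact_force: [-1.2, -0.7, 3.5]
gripper_width: 0.0395
gripper_force: 2.0
```

Call:
drive_tool(increments=[[[-0.1,0,0,0.05,0],[-0.1,0,0,0.1,0],[-0.1,0,0,0.15,0],[-0.1,0,0,0.2,0],[-0.1,0,0,0.25,0]]])

```text
time_s: 35.7
tcp_pos: [0.5897, -0.0228, 0.196]
eef_rot: [-180.0, -0.0, 178.0]
contact_force: [-1.2, -1.5, 4.4]
gripper_width: 0.0394
gripper_force: 2.0
```

Call:
drive_tool(increments=[[[-0.1,0,0,0.05,0],[-0.1,0,0,0.1,0],[-0.1,0,0,0.15,0],[-0.1,0,0,0.2,0],[-0.1,0,0,0.25,0]]])

```text
time_s: 36.33
tcp_pos: [0.5897, -0.0228, 0.166]
eef_rot: [-180.0, -0.0, 178.0]
contact_force: [-0.9, -0.4, 4.4]
gripper_width: 0.0395
gripper_force: 2.1
```

Call:
drive_tool(increments=[[[-0.1,0,0,0.05,0],[-0.1,0,0,0.1,0],[-0.1,0,0,0.15,0],[-0.1,0,0,0.19,0],[-0.1,0,0,0.23,0]]])

```text
time_s: 36.95
tcp_pos: [0.5897, -0.0228, 0.1385]
eef_rot: [180.0, 0.0, 178.0]
contact_force: [-1.6, -1.6, 3.7]
gripper_width: 0.0392
gripper_force: 2.1
```

Call:
drive_tool(increments=[[[-0.1,0,0,0.03,0],[-0.1,0,0,0.06,0],[-0.1,0,0,0.08,0],[-0.1,0,0,0.1,0],[-0.1,0,0,0.12,0]]])

```text
time_s: 37.58
tcp_pos: [0.5897, -0.0228, 0.1243]
eef_rot: [180.0, 0.0, 178.0]
contact_force: [-1.2, -1.5, 4.5]
gripper_width: 0.0395
gripper_force: 2.0
```

Call:
drive_tool(increments=[[[-0.1,0,0,0.015,0],[-0.1,0,0,0.03,0],[-0.1,0,0,0.045,0],[-0.1,0,0,0.06,0]]])

```text
time_s: 38.08
tcp_pos: [0.5897, -0.0228, 0.1171]
eef_rot: [180.0, 0.0, 178.0]
contact_force: [-2.1, -2.1, 4.3]
gripper_width: 0.0395
gripper_force: 2.0
```

Call:
drive_tool(increments=[[[-0.1,0,0,0.012,0],[-0.1,0,0,0.025,0],[-0.1,0,0,0.037,0],[-0.1,0,0,0.05,0]]])

```text
time_s: 38.58
tcp_pos: [0.5897, -0.0228, 0.1111]
eef_rot: [180.0, -0.0, 178.0]
contact_force: [-2.0, -0.8, 3.6]
gripper_width: 0.0395
gripper_force: 2.0
```

Call:
drive_tool(increments=[[[-0.1,0,0,0.012,0],[-0.1,0,0,0.024,0],[-0.1,0,0,0.036,0],[-0.1,0,0,0.042,0]]])

```text
time_s: 39.08
tcp_pos: [0.5897, -0.0229, 0.1061]
eef_rot: [-180.0, -0.0, 178.0]
contact_force: [-1.4, -1.3, 4.4]
gripper_width: 0.0396
gripper_force: 2.0
```

Call:
drive_tool(increments=[[[-0.1,0,0,0.008,0],[-0.1,0,0,0.016,0],[-0.1,0,0,0.024,0]]])

```text
time_s: 39.45
tcp_pos: [0.5898, -0.0229, 0.1047]
eef_rot: [-180.0, 0.0, 178.1]
contact_force: [-8.4, 0.6, 21.0]
gripper_width: 0.0395
gripper_force: 10.4
```

The sash met its stop at the expected height, 0.1047. Now I'll withdraw.

Call:
drive_tool(increments=[[[-0.1,0,0,-0.05,0],[-0.1,0,0,-0.2,0],[-0.1,0.3,0,-0.8,0],[-0.1,0.5,0,-0.9,0],[-0.1,0.5,0,-0.9,0]]])

```text
time_s: 40.08
tcp_pos: [0.5296, -0.0202, 0.214]
eef_rot: [179.9, 0.3, 178.1]
contact_force: [0.3, 0.6, -0.3]
gripper_width: 0.0395
gripper_force: 0.0
```

Call:
drive_tool(increments=[[[-0.1,0.2,-0.9,-0.7,0],[-0.1,0.2,-0.9,-0.7,0],[-0.1,0.2,-0.9,-0.7,0],[-0.1,0.2,-0.9,-0.7,0]]])

```text
time_s: 40.58
tcp_pos: [0.5022, -0.1282, 0.2946]
eef_rot: [180.0, -0.0, 177.9]
contact_force: [-0.6, 1.0, -0.1]
gripper_width: 0.0393
gripper_force: 0.0
```

Call:
drive_tool(increments=[[[-0.1,0.2,-0.9,0,0],[-0.1,0.2,-0.9,0,0],[-0.1,0.2,-0.9,0,0],[-0.1,0.2,-0.9,0,0]]])

```text
time_s: 41.08
tcp_pos: [0.4745, -0.2342, 0.2936]
eef_rot: [180.0, -0.1, 178.0]
contact_force: [-0.6, 0.7, 0.2]
gripper_width: 0.0393
gripper_force: 0.0
```

```bash
python3 - <<'E'
from h import *
np.set_printoptions(linewidth=220)
T=capture("top");cv2.imwrite("pics/T9.png",T[:,:,::-1])
hy=np.radians(-2);hu=np.array([np.cos(hy),np.sin(hy),0]);hv=np.array([-np.sin(hy),np.cos(hy),0]);o=np.array([.6637,-.0095,0])
g=T.sum(2).astype(np.float32)
def samp(pts):
    P=pix("top",pts).astype(np.float32);return cv2.remap(g,P[None,:,0],P[None,:,1],1)[0].astype(int)
print("bar end scan y +-.104 at z=.085");t=np.arange(-.13,.131,.01)
for X in(-.085,-.076,-.068,-.060,-.05): print(X,samp([o+hu*X+hv*y+[0,0,.085] for y in t]))
y=np.radians(-8.0);u=np.array([np.cos(y),np.sin(y),0]);v=np.array([-np.sin(y),np.cos(y),0]);q=np.array([.352,.311,.027])
t=np.arange(-.12,.196,.0125);print((t*1000).astype(int))
for w in(-.08,-.05,-.02,-.01,0,.01,.02,.05,.08): print(w,samp([q+u*a+v*w for a in t]))
# bystanders: difference to the first frame away from arm
a=cv2.resize(cv2.imread("pics/top0.png"),(512,384),interpolation=cv2.INTER_AREA).astype(int)
d=(np.abs(T[:,:,::-1].astype(int)-a).sum(2)>120).astype(np.uint8)
n,l,s,c=cv2.connectedComponentsWithStats(d)
for k in range(1,n):
    if s[k,4]>15: print(s[k])
print(r.get_state()["tcp_pos"])
E
```

```text
bar end scan y +-.104 at z=.085
-0.085 [201 203 202 202 201 204 202 206 204 202 198 200 192 190 193 187 187 182 138 335 371 376 372 377 374 377 378]
-0.076 [216 215 215 213 214 208 215 211 211 209 208 207 206 204 206 201 203 197 142 242 258 280 273 311 369 368 369]
-0.068 [224 227 226 223 226 221 224 223 223 222 221 219 218 220 216 216 212 209 146 274 303 306 313 294 368 371 372]
-0.06 [231 234 233 229 228 229 230 228 231 228 225 226 227 228 227 225 225 217 143 216 262 260 249 237 250 250 254]
-0.05 [227 231 234 235 236 231 233 234 236 236 233 234 234 233 232 232 232 228 138 252 253 256 279 274 270 275 268]
[-120 -107  -95  -82  -70  -57  -45  -32  -20   -7    4   17   29   42   54   67   79   92  104  117  129  142  154  167  179  192]
-0.08 [592 590 566 332 316 318 321 321 324 324 326 327 440 475 430 445 430 429 418 417 418 411 322 318 313 380]
-0.05 [584 589 376 302 321 321 322 320 324 323 325 485 495 494 494 497 500 498 500 503 499 337 327 326 301 382]
-0.02 [591 587 394 320 316 318 316 316 318 315 324 484 483 482 482 487 484 485 485 487 472 317 317 316 291 384]
-0.01 [582 590 48
[... 251 characters left out ...]
5 206 245 214 298 375 339 327 325 332 345 311 310 313 287 382]
0.02 [580 580 474 433 314 312 315 314 315 318 340 444 385 430 399 476 475 475 475 475 365 311 313 310 306 371]
0.05 [589 575 451 293 317 315 319 319 318 315 320 470 480 479 477 478 475 477 476 478 347 314 318 314 298 367]
0.08 [374 376 370 310 297 294 302 298 307 301 305 466 470 476 453 465 462 462 462 465 416 300 305 305 317 372]
[202 116 119   9 337]
[246 131  56   7 155]
[212 135  34   5  96]
[  147   136   365   248 31436]
[310 139   6   6  17]
[173 188   5  16  37]
[483 213   7  14  34]
[486 212  26   6  87]
[   36   216   265   168 16475]
[271 216  11  10  50]
[ 243  257   49   70 2035]
[ 0.47467208 -0.23391139  0.29404699]
```

```bash
python3 - <<'E'
from h import *
S=capture("side")[:,:,::-1].astype(int)
a=cv2.resize(cv2.imread("pics/side0.png"),(512,384),interpolation=cv2.INTER_AREA).astype(int);b=cv2.imread("pics/side_up_raw.png").astype(int)
for n,P in dict(mill=(.358,-.068,.09),jar=(.268,-.328,.05),bottle=(.354,.0445,.1),knife=(.5,-.0,.02),spoon=(.4,-.2,.01),onion=(.55,-.6,.04)).items():
    u,v=pix("side",P)[0].astype(int);w=np.s_[v-8:v+9,u-7:u+8]
    def sh(x):
        r_,c_=S[w].astype(np.float32).mean(2),x[v-12:v+13,u-11:u+12].astype(np.float32).mean(2)
        m=cv2.matchTemplate(c_,r_,cv2.TM_CCOEFF_NORMED);_,mx,_,l=cv2.minMaxLoc(m);return round(mx,3),(l[0]-4,l[1]-4)
    print(n,(u,v),"first",sh(a),"mid",sh(b))
E
```

```text
mill (np.int64(239), np.int64(204)) first (0.903, (0, 0)) mid (0.912, (0, 0))
jar (np.int64(250), np.int64(257)) first (0.22, (0, 0)) mid (0.987, (0, 0))
bottle (np.int64(225), np.int64(189)) first (0.881, (0, 0)) mid (0.924, (0, 0))
knife (np.int64(262), np.int64(202)) first (0.585, (0, 0)) mid (0.997, (0, 0))
spoon (np.int64(265), np.int64(235)) first (0.26, (-4, -4)) mid (0.998, (0, 0))
onion (np.int64(373), np.int64(278)) first (0.996, (0, 0)) mid (0.998, (0, 0))
```

Nothing else has moved: the mill, jar, bottle, knife, spoon and onion all match with zero shift.

```bash
python3 -c "
from plant import job
print(job.close_job())"
```

```text
the job is handed in; nothing more can be done
None
```

The job is handed in at about 41 s: sash pushed fully up, track scraped left to right at about 5 cm/s with the blade down in it throughout, scraper laid in the pan, and sash lowered shut onto its stop; the mill, jar, bottle, knife, spoon and onion showed no shift on camera (mug and bowl not checked separately).

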